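Set stoppered flasks on their warming plates, largest first

ROBOT

A 6-joint arm with a two-finger parallel gripper is mounted at the origin on the work surface. World frame = base frame: x ahead of the robot, y to its left, z up, the work surface at z = 0. Lengths are in m, angles in rad, forces in N, time in s.
With the tool pointing down it reaches from about 0.375 to 0.975 m from the base axis. Payload 3.8 kg.
Tool frame: the origin (TCP) lies on the centre line of the jaws, within the pads' length; the fingertips stand 25 mm ahead of it and the grasp point (between the pads) lies 6 mm ahead of it; z points along the fingers, y is the direction in which the jaws open and shut (so a half turn about z gives the same grasp; the last joint's range is limited). The gripper opens to 85 mm and grips with 20 to 120 N. Pads are 22 mm wide; open, the fingers measure 114 mm over their backs; the gripper's body (76 mm by 85 mm) begins 54 mm behind the grasp point. The pads swing forward as they close: fully open they stand 13 mm farther back than shut.
Start: joints at [1.113, 0.264, 1.604, -0, 1.274, -0.037], TCP at [0.276, 0.616, 0.256] pointing down, gripper open.
Joint ranges: [-2.63, 2.63], [-0.94, 2.18], [0.31, 2.57], [-1.31, 4.45], [0, 2.66], [-2.55, 2.55]. Speed limits (rad/s): [2.57, 2.57, 3.14, 3.14, 3.14, 3.14].

INTERFACE

Orientations are given as a rotation vector (axis times angle).
In Python, from workcell import bot gives the robot as it stands.
- The arm moves only by the tool servo_tool, never from a script. Its argument "moves" is a list of rows, each a list of 3 entries, a list of its own where there are three numbers: the closure in counts, from 0 (fully open) to 255 (shut), then the shift along the tool's x, y, z in m, then the turn about the tool's z in rad. A call has exactly 8 rows; each row shifts and turns the pose as measured when the row begins, along the tool's axes as they then stand; what a row does not reach is not made up. A row lasts 1/12 s, in which the tool goes at most 41.7 mm and 7.16 degrees, less where a joint would pass 70% of its speed; a pose out of reach is approached as far as the arm can. A call is refused whole if a number of a shift passes 0.0417 or a number of a turn 0.125, either way. A call with a gripper value outside its range is refused whole. The fingers move at their own pace and stop on an object; "newtons" is the grip in N (left out, the last holds). Time passes only in rows, so rows that do not move let the fingers close, or fill a call up. It gives the time, the measured TCP pose, the force and the opening at its end, in the units of the state.
- bot.read_state(): the state, without advancing time (a new reading comes with each control period).
- bot.read_camera(name): name is "scene" or "top"; returns a dict with "pixels" (384x512x3 uint8, red, green, blue), "depth" (384x512 float32, m along the optical axis (not along the pixel's ray), 0 where there is no reading), "intrinsics" (3x3 intrinsics, pixels), "R" (3x3) and "t" (3): a world point X has camera coordinates R X + t. Camera axes: x right, y down, z forward; pixel columns grow to the right and rows downward; lengths in m; the calibration is good to about 2 mm. A picture is of the moment at which its call begins.
- bot.finish_job(): hands the job in, once; it reports no verdict.
The state is a dict: "time": time; "q": joint angles; "joint_vel": joint speeds; "joint_torque": joint torques, N m; "tool_pos": TCP position; "tcp_rot": TCP orientation; "wrist_force": force on the tool from outside, world axes, zero at the start; "torque": the same for the moment, N m; "width": opening from 0.0 (shut) to 1.0 (fully open).
Only numpy, scipy, OpenCV 4.12 (cv2) and the standard library are available. Lean on these libraries where they do the work, as an engineer would, in place of code of your own. Each camera call takes 0.05 s, during which the arm holds its last target.

TASK

Stand the three brown conical flasks upright on the round warming plates, each inside the rim of the plate of its own size (large on large, medium on medium, small on small). Put the large flask on first because it warms slowest, then the medium, then the small; set each one down rather than dropping it, keep it upright, and leave the two straight-sided bottles and the mortar where they stand.

Things in the scene. Friction and masses are not known exactly. Their poses are not given: they have to be found in the camera images.
- flask_large: the large conical flask of brown glass, loose: base 84 mm across, body a cone that narrows from 10 mm above the base to the neck; straight neck 32 mm across from 90 to 128 mm above the base, closed by a white plastic stopper 26 mm across (fixed in the flask) whose top is 140 mm above the base. About 240 g. Round about its z axis. Origin: centre of the underside; z up along the axis
- flask_medium: the medium conical flask of brown glass, loose: base 66 mm across, body a cone that narrows from 10 mm above the base to the neck; straight neck 28 mm across from 68 to 101 mm above the base, closed by a white plastic stopper 22 mm across (fixed in the flask) whose top is 112 mm above the base. About 150 g. Round about its z axis. Origin: centre of the underside; z up along the axis
- flask_small: the small conical flask of brown glass, loose: base 48 mm across, body a cone that narrows from 10 mm above the base to the neck; straight neck 24 mm across from 46 to 76 mm above the base, closed by a white plastic stopper 18 mm across (fixed in the flask) whose top is 86 mm above the base. About 80 g. Round about its z axis. Origin: centre of the underside; z up along the axis
- plate_large: the large warming plate, fixed to the bench: a flat round grey unit 116 mm across with a sunk round aluminium face 106 mm across, 24 mm above the bench, inside a rim 5 mm wide that stands 30 mm above the bench; a little black knob (16 mm across) sticks out 9 mm from its side. Origin: centre of the underside, on the bench; z up; its own -x points to the knob
- plate_medium: the medium warming plate, fixed to the bench: a flat round grey unit 98 mm across with a sunk round aluminium face 88 mm across, 24 mm above the bench, inside a rim 5 mm wide that stands 30 mm above the bench; a little black knob (16 mm across) sticks out 9 mm from its side. Origin: centre of the underside, on the bench; z up; its own -x points to the knob
- plate_small: the small warming plate, fixed to the bench: a flat round grey unit 80 mm across with a sunk round aluminium face 70 mm across, 24 mm above the bench, inside a rim 5 mm wide that stands 30 mm above the bench; a little black knob (16 mm across) sticks out 9 mm from its side. Origin: centre of the underside, on the bench; z up; its own -x points to the knob
- bottle_tall: tall straight-sided brown glass bottle with paper band and white screw cap: 60 mm across, 120 mm high, cap 38 mm across; a bystander, loose. Origin: centre of the underside; z up
- bottle_squat: squat straight-sided brown glass bottle with paper band and wide white screw cap: 72 mm across, 78 mm high, cap 56 mm across; a bystander, loose. Origin: centre of the underside; z up
- mortar: white porcelain mortar (open bowl): 86 mm across the rim, 45 mm high, foot 52 mm across; a bystander, loose. Origin: centre of the underside; z up
Mind the look-alikes: they are no part of the job. Leave any yellow look-alike of the flask_large alone.

How it is judged:
By the outcome, as a careful person would: the job done as asked, in the order asked, and still so for the second after the job is handed in, with the robot touching nothing.
It also fails if it takes over 96 s, if anything falls off the work surface, if the arm or the gripper's body presses on something with over 40 N, if the wrist force passes 120 N, or if a joint passes its speed limit or range.

## Working session

There is one attempt and no reset: what is moved stays moved. The work goes in short steps, Python scripts to look and compute and a tool call to move; the robot and the scene stay as the last step left them, time stands still between calls to the robot, and variables do not carry over. Pictures are saved under pics/ and viewed, and the job is handed in when it is done.

Besides the shell and the picture viewer there is one more tool, called after "Request:" as name(argument=value, ...), one argument or row to a line, values as JSON. servo_tool: Moves the arm, as the interface text tells. Its arguments: {"type":"object","properties":{"moves":{"type":"array","items":{"type":"array"}},"newtons":{"type":"number"}},"required":["moves"]}

```bash
mkdir -p pics
cat > look.py <<'E'
from workcell import bot
import cv2,numpy as np,sys
tag=sys.argv[1]
for n in ["scene","top"]:
    c=bot.read_camera(n)
    cv2.imwrite(f"pics/{tag}_{n}.png",c["pixels"][:,:,::-1])
    np.savez(f"{tag}_{n}.npz",**c)
s=bot.read_state()
print({k:np.round(v,4) for k,v in s.items()})
E
python3 look.py a; python3 -c "
import numpy as np
for n in ['scene','top']:
    c=np.load(f'a_{n}.npz');print(c['intrinsics'],c['R'],c['t'],-c['R'].T@c['t'])"
```

```text
{'time': np.float64(0.1), 'q': array([ 1.1131,  0.2647,  1.6053, -0.    ,  1.2737, -0.0369]), 'joint_vel': array([ 0.0016, -0.0028, -0.0027,  0.0019, -0.0002, -0.0025]), 'joint_torque': array([-2.00000e-04, -5.16706e+01, -3.68592e+01, -1.00000e-04,
        6.30000e-03,  0.00000e+00]), 'tool_pos': array([0.2755, 0.6156, 0.2551]), 'tcp_rot': array([-0.656 , -3.0718,  0.0031]), 'wrist_force': array([-0.9417,  1.3298,  0.5239]), 'torque': array([-0.0359,  0.0309, -0.0306]), 'width': np.float64(0.9988)}
[[431.39479825   0.         254.62709049]
 [  0.         431.39479825 192.15844108]
 [  0.           0.           1.        ]] [[ 0.30162223  0.95326209 -0.0177602 ]
 [ 0.75121185 -0.24907978 -0.611261  ]
 [-0.58711565  0.17102823 -0.79122978]] [-0.10578828 -0.37883944  1.69915778] [ 1.31409889 -0.28412123  1.11097563]
[[397.8994635    0.         252.45784065]
 [  0.         397.8994635  183.8874001 ]
 [  0.           0.           1.        ]] [[-1.76241298e-02 -9.99844671e-01  1.55243894e-04]
 [-9.96281329e-01  1.75482218e-02 -8.43538534e-02]
 [ 8.43380265e-02 -1.64132985e-03 -9.96435850e-01]] [-0.04202711  0.53761756  1.2807448 ] [ 0.42686216 -0.04935269  1.32153667]
```

View pics/a_scene.png

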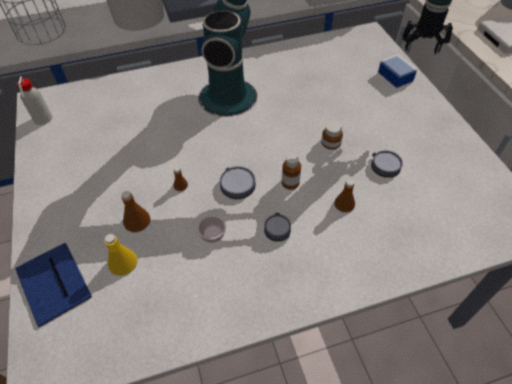

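View pics/a_top.png

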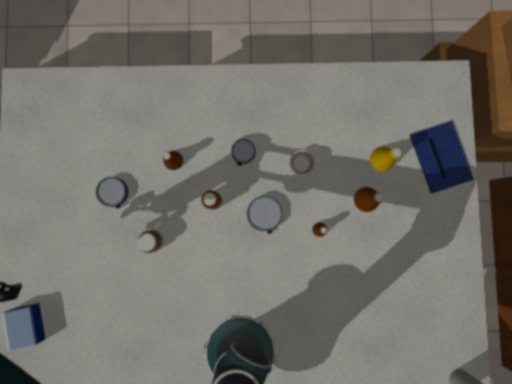

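```bash
cat > meas.py <<'E'
import cv2,numpy as np,sys
tag=sys.argv[1]
def load(n):
    c=dict(np.load(f"{tag}_{n}.npz")); K,R,t=c["intrinsics"],c["R"],c["t"]
    h,w=c["depth"].shape; u,v=np.meshgrid(np.arange(w),np.arange(h))
    d=c["depth"]; P=np.stack([(u-K[0,2])/K[0,0]*d,(v-K[1,2])/K[1,1]*d,d],-1)
    c["X"]=(P-t)@R; c["hsv"]=cv2.cvtColor(c["pixels"],cv2.COLOR_RGB2HSV); return c
def ray(c,u,v,z):
    K,R,t=c["intrinsics"],c["R"],c["t"]; o=-R.T@t; d=R.T@np.array([(u-K[0,2])/K[0,0],(v-K[1,2])/K[1,1],1])
    return o+d*(z-o[2])/d[2]
if __name__=="__main__":
  for n in ["scene","top"]:
    c=load(n); X=c["X"]; ok=c["depth"]>0
    m=(ok&(X[...,2]>.012)&(X[...,2]<.3)&(X[...,0]>.3)&(X[...,0]<1.0)&(abs(X[...,1])<.6)).astype(np.uint8)
    k,lab,st,ce=cv2.connectedComponentsWithStats(m)
    for i in range(1,k):
        if st[i,4]<30: continue
        p=X[lab==i]; col=np.median(c["pixels"][lab==i],0)
        (cx,cy),r=cv2.minEnclosingCircle(p[:,:2].astype(np.float32))
        zt=np.percentile(p[:,2],98); tp=p[p[:,2]>zt-.012]
        print(n,np.round(ce[i]),st[i,4],"zmax %.3f"%zt,"circ %.3f %.3f r %.3f"%(cx,cy,r),"topcen",np.round((tp[:,:2].min(0)+tp[:,:2].max(0))/2,3),col)
E
python3 meas.py a
```

```text
scene [332. 135.] 447 zmax 0.080 circ 0.365 0.278 r 0.037 topcen [0.364 0.281] [88. 81. 76.]
scene [387. 162.] 603 zmax 0.031 circ 0.520 0.407 r 0.055 topcen [0.522 0.41 ] [132. 129. 138.]
scene [291. 171.] 522 zmax 0.121 circ 0.491 0.077 r 0.032 topcen [0.49  0.078] [83. 74. 67.]
scene [237. 181.] 874 zmax 0.031 circ 0.440 -0.090 r 0.063 topcen [ 0.441 -0.09 ] [139. 137. 145.]
scene [179. 179.] 199 zmax 0.085 circ 0.390 -0.270 r 0.023 topcen [ 0.39  -0.269] [65. 37. 18.]
scene [346. 197.] 403 zmax 0.111 circ 0.629 0.208 r 0.031 topcen [0.627 0.211] [59. 33. 14.]
scene [133. 213.] 705 zmax 0.139 circ 0.486 -0.426 r 0.041 topcen [ 0.486 -0.427] [63. 35. 14.]
scene [277. 227.] 550 zmax 0.031 circ 0.648 -0.021 r 0.047 topcen [ 0.647 -0.024] [89.5 89.  93.5]
scene [211. 227.] 436 zmax 0.047 circ 0.607 -0.215 r 0.044 topcen [ 0.606 -0.215] [98. 88. 89.]
scene [119. 256.] 807 zmax 0.140 circ 0.622 -0.485 r 0.040 topcen [ 0.619 -0.487] [117.  94.  17.]
top [414. 138.] 50 zmax 0.020 circ 0.680 -0.595 r 0.022 topcen [ 0.68 -0.59] [19.  28.5 51.5]
top [243. 150.] 484 zmax 0.034 circ 0.644 -0.0
[... 195 characters left out ...]
 0.043 topcen [ 0.605 -0.214] [85. 79. 78.]
top [172. 159.] 313 zmax 0.115 circ 0.623 0.211 r 0.033 topcen [0.624 0.211] [60. 35. 11.]
top [111. 191.] 763 zmax 0.034 circ 0.518 0.408 r 0.053 topcen [0.52 0.41] [108. 110. 114.]
top [367. 198.] 531 zmax 0.144 circ 0.483 -0.425 r 0.042 topcen [ 0.483 -0.424] [70. 37.  6.]
top [211. 199.] 321 zmax 0.124 circ 0.488 0.080 r 0.030 topcen [0.488 0.079] [90. 69. 56.]
top [264. 213.] 1015 zmax 0.035 circ 0.437 -0.089 r 0.062 topcen [ 0.439 -0.089] [115. 117. 122.]
top [320. 229.] 161 zmax 0.090 circ 0.387 -0.268 r 0.024 topcen [ 0.386 -0.268] [77. 51. 32.]
top [150. 241.] 460 zmax 0.084 circ 0.359 0.281 r 0.037 topcen [0.359 0.282] [120.  115.5 104.5]
```

Request:
servo_tool(
  moves=[
    [0, [-0.02, -0.03, 0], -0.105],
    [0, [-0.02, -0.03, 0], -0.105],
    [0, [-0.02, -0.03, 0], -0.105],
    [0, [-0.02, -0.03, 0], -0.105],
    [0, [-0.02, -0.036, 0], 0],
    [0, [-0.02, -0.036, 0], 0],
    [0, [-0.02, -0.036, 0], 0],
    [0, [-0.02, -0.036, 0], 0],
  ],
  newtons=40,
)

```text
time: 0.77
tool_pos: [0.4009, 0.3351, 0.248]
tcp_rot: [0.054, -3.133, 0.01]
wrist_force: [-0.1, -0.2, 0.2]
width: 1.006
```

```bash
cat > fit.py <<'E'
from meas import *
for n in ["scene","top"]:
    c=load(n);X=c["X"];dz=-.0 if n=="scene" else .0035
    for nm,x,y,r in [("L",.44,-.09,.058),("M",.52,.409,.049),("S",.6465,-.0225,.04)]:
        rr=np.hypot(X[...,0]-x,X[...,1]-y)
        p=X[(rr<r+.012)&(X[...,2]-dz>.027)][:,:2]
        # algebraic circle of hull
        (cx,cy),R=cv2.minEnclosingCircle(p.astype(np.float32)); print(n,nm,len(p),round(cx,4),round(cy,4),round(R,4))
    # stopper rays
    for nm,x,y,z in [("L",.4845,-.4255,.14),("M",.626,.2105,.112),("S",.388,-.269,.086)]:
        rr=np.hypot(X[...,0]-x,X[...,1]-y)
        m=(rr<.06)&(X[...,2]>.015)&(c["hsv"][...,1]<90)&(c["hsv"][...,2]>110)
        v,u=np.nonzero(m)
        if len(u): print(n,nm,len(u),np.round(ray(c,u.mean(),v.mean(),z-.004)[:2],4))
E
python3 fit.py a; tail -5 look.py >/dev/null
```

```text
scene L 125 0.4441 -0.09 0.0589
scene M 70 0.5267 0.4091 0.0506
scene S 99 0.6511 -0.0234 0.0403
scene L 63 [ 0.4932 -0.4266]
scene M 47 [0.6317 0.2047]
scene S 28 [ 0.3921 -0.2694]
top L 935 0.4421 -0.0882 0.0579
top M 97 0.5214 0.4104 0.0489
top S 71 0.649 -0.0222 0.0397
top M 44 [0.6244 0.2138]
top S 25 [ 0.3845 -0.2685]
```

Request:
servo_tool(
  moves=[
    [0, [-0.01, -0.04, 0], 0.034],
    [0, [-0.01, -0.04, 0], 0],
    [0, [-0.01, -0.04, 0], 0],
    [0, [-0.01, -0.04, 0], 0],
    [0, [-0.005, -0.041, 0], 0],
    [0, [-0.005, -0.041, 0], 0],
    [0, [-0.005, -0.041, 0], 0],
    [0, [-0.005, -0.041, 0], 0],
  ],
)

```text
time: 1.43
tool_pos: [0.4604, 0.0082, 0.2473]
tcp_rot: [0.001, -3.133, 0.012]
wrist_force: [0.5, -0.1, -0.0]
width: 0.997
```

Request:
servo_tool(
  moves=[
    [0, [-0.002, -0.041, 0], 0],
    [0, [-0.002, -0.041, 0], 0],
    [0, [-0.002, -0.041, 0], 0],
    [0, [0, -0.041, 0], 0],
    [0, [0, -0.041, 0], 0],
    [0, [0, -0.041, 0], 0],
    [0, [0, -0.041, 0], 0],
    [0, [0, -0.041, 0], 0],
  ],
)

```text
time: 2.1
tool_pos: [0.4613, -0.325, 0.2473]
tcp_rot: [-0.002, -3.132, 0.009]
wrist_force: [0.3, -0.5, 0.1]
width: 1.0
```

Request:
servo_tool(
  moves=[
    [0, [-0.006, -0.033, 0], 0],
    [0, [-0.006, -0.033, 0], 0],
    [0, [-0.006, -0.033, 0], 0],
    [0, [-0.005, 0, 0.005], 0],
    [0, [0, 0, 0.02], 0],
    [0, [0, 0, 0.02], 0],
    [0, [0, 0, 0.02], 0],
    [0, [0, 0, 0], 0],
  ],
)

```text
time: 2.77
tool_pos: [0.48, -0.4402, 0.1766]
tcp_rot: [-0.022, -3.13, 0.01]
wrist_force: [-1.0, 0.4, -1.0]
width: 1.002
```

Request:
servo_tool(
  moves=[
    [0, [-0.004, 0.014, 0], 0],
    [0, [0, 0, 0], 0],
    [0, [0, 0, 0.015], 0],
    [0, [0, 0, 0.015], 0],
    [0, [0, 0, 0.015], 0],
    [0, [0, 0, 0.01], 0],
    [0, [0, 0, 0], 0],
    [0, [0, 0, 0], 0],
  ],
)

```text
time: 3.43
tool_pos: [0.4866, -0.4232, 0.1221]
tcp_rot: [-0.016, -3.134, 0.016]
wrist_force: [0.1, 0.1, 0.5]
width: 0.999
```

```bash
python3 look.py b; python3 -c "
import cv2
a=cv2.imread('pics/b_scene.png')[120:280,60:230];b=cv2.imread('pics/b_top.png')[120:280,280:450]
import numpy as np
cv2.imwrite('pics/b2.png',cv2.resize(np.hstack([a,b]),None,fx=2.3,fy=2.3))"
```

```text
{'time': np.float64(3.5333), 'q': array([-0.7485,  0.3171,  1.7952, -0.0142,  1.0274, -2.3012]), 'joint_vel': array([-0.002 , -0.006 , -0.0124, -0.0007, -0.0009, -0.0014]), 'joint_torque': array([ 6.40000e-02, -5.02689e+01, -3.27530e+01, -4.82000e-02,
       -2.42000e-02,  1.00000e-03]), 'tool_pos': array([ 0.4867, -0.4234,  0.1226]), 'tcp_rot': array([-0.0168, -3.1347,  0.0161]), 'wrist_force': array([-0.55  ,  0.4953, -0.7843]), 'torque': array([ 0.0123, -0.0125, -0.0098]), 'width': np.float64(0.9953)}
```

View pics/b2.png

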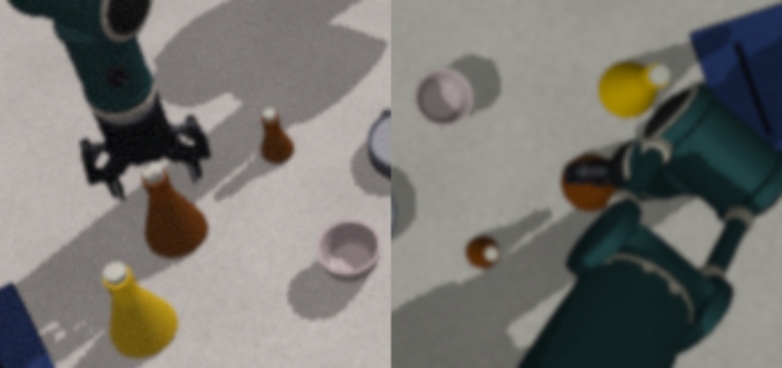

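Request:
servo_tool(
  moves=[
    [0, [0.002, -0.001, 0.003], 0],
    [60, [0, 0, 0], 0],
    [120, [0, 0, 0], 0],
    [200, [0, 0, 0], 0],
    [255, [0, 0, 0], 0],
    [255, [0, 0, 0], 0],
    [255, [0, 0, 0], 0],
    [255, [0, 0, 0], 0],
  ],
  newtons=40,
)

```text
time: 4.2
tool_pos: [0.486, -0.4264, 0.1232]
tcp_rot: [-0.018, -3.139, 0.023]
wrist_force: [0.1, 0.3, -0.7]
width: 0.362
```

Request:
servo_tool(
  moves=[
    [255, [0, 0, 0], 0],
    [255, [0, 0, 0], 0],
    [255, [0, 0, 0], 0],
    [255, [0, 0, 0], 0],
    [255, [0, 0, -0.005], 0],
    [255, [0, 0, -0.005], 0],
    [255, [0, 0, -0.005], 0],
    [255, [0, 0, 0], 0],
  ],
)

```text
time: 4.87
tool_pos: [0.4854, -0.4255, 0.1383]
tcp_rot: [-0.018, -3.137, 0.02]
wrist_force: [0.7, -0.3, -1.3]
width: 0.36
```

Request:
servo_tool(
  moves=[
    [255, [0, 0, -0.01], 0],
    [255, [0, 0, -0.02], 0],
    [255, [0, 0, -0.02], 0],
    [255, [0, 0, -0.02], 0],
    [255, [0, 0, -0.02], 0],
    [255, [0, 0, -0.01], 0],
    [255, [0, 0, -0.005], 0],
    [255, [0, 0, 0], 0],
  ],
)

```text
time: 5.53
tool_pos: [0.4851, -0.4234, 0.2509]
tcp_rot: [-0.018, -3.136, 0.019]
wrist_force: [-0.2, -0.1, -1.5]
width: 0.364
```

```bash
python3 look.py c; python3 -c "
import cv2
a=cv2.imread('pics/c_scene.png')[100:260,60:230];b=cv2.imread('pics/c_top.png')[120:280,280:450]
import numpy as np
cv2.imwrite('pics/c2.png',cv2.resize(np.hstack([a,b]),None,fx=2.3,fy=2.3))"
```

```text
{'time': np.float64(5.6333), 'q': array([-0.7501,  0.2081,  1.686 , -0.0128,  1.2461, -2.3056]), 'joint_vel': array([-0.0009,  0.0168,  0.0278,  0.0005, -0.0008,  0.0017]), 'joint_torque': array([ 1.53000e-02, -5.00812e+01, -3.80370e+01, -7.07000e-02,
        1.06000e-02, -1.00000e-04]), 'tool_pos': array([ 0.4845, -0.4228,  0.2489]), 'tcp_rot': array([-0.0176, -3.1343,  0.0155]), 'wrist_force': array([ 0.1459, -0.185 , -2.1176]), 'torque': array([-0.0114, -0.0286, -0.0202]), 'width': np.float64(0.3617)}
```

View pics/c2.png

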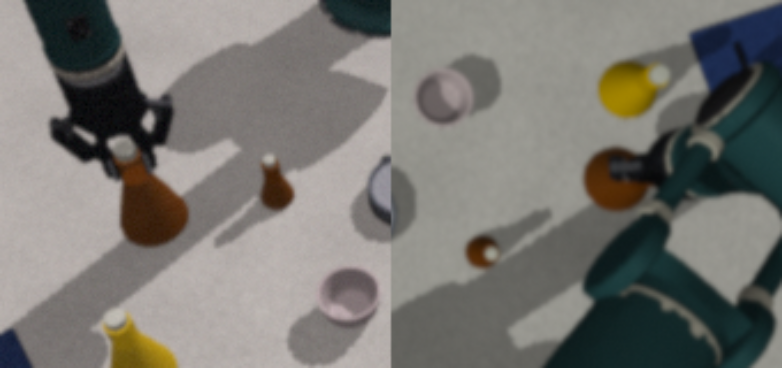

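Request:
servo_tool(
  moves=[
    [255, [0.002, 0.015, 0], 0],
    [255, [0.004, 0.03, 0], 0],
    [255, [0.004, 0.03, 0], 0],
    [255, [0.004, 0.03, 0], 0],
    [255, [0.004, 0.03, 0], 0],
    [255, [0.004, 0.03, 0], 0],
    [255, [0.004, 0.03, 0], 0],
    [255, [0.004, 0.03, 0], 0],
  ],
)

```text
time: 6.3
tool_pos: [0.4483, -0.1861, 0.2329]
tcp_rot: [-0.031, -3.115, -0.004]
wrist_force: [0.5, 1.1, -1.4]
width: 0.363
```

Request:
servo_tool(
  moves=[
    [255, [0.003, 0.03, 0], 0],
    [255, [0.003, 0.02, 0], 0],
    [255, [0.002, 0.01, 0], 0],
    [255, [0, 0.005, 0], 0],
    [255, [0, 0, 0], 0],
    [255, [0, 0, 0], 0],
    [255, [0, 0, 0], 0],
    [255, [0, 0, 0], 0],
  ],
)

```text
time: 6.97
tool_pos: [0.4329, -0.1101, 0.2245]
tcp_rot: [-0.022, -3.1, -0.014]
wrist_force: [0.5, -0.3, -1.8]
width: 0.36
```

Request:
servo_tool(
  moves=[
    [255, [-0.003, 0.005, 0], 0],
    [255, [-0.003, 0.005, 0], 0],
    [255, [-0.003, 0.005, 0], 0],
    [255, [-0.003, 0.004, 0], 0],
    [255, [-0.002, 0, 0], 0],
    [255, [0, 0, 0], 0],
    [255, [0, 0, 0], 0],
    [255, [0, 0, 0], 0],
  ],
)

```text
time: 7.63
tool_pos: [0.4504, -0.0921, 0.2243]
tcp_rot: [-0.029, -3.101, -0.013]
wrist_force: [0.1, -0.0, -2.4]
width: 0.36
```

Request:
servo_tool(
  moves=[
    [255, [-0.02, 0, 0], 0],
    [255, [-0.035, 0, 0], 0],
    [255, [-0.035, 0, 0], 0],
    [255, [-0.02, 0, 0], 0],
    [255, [0, 0, 0], 0],
    [255, [0, 0, 0], 0],
    [255, [0, 0, 0], 0],
    [255, [0, 0, 0], 0],
  ],
)

```text
time: 8.3
tool_pos: [0.5621, -0.0946, 0.2182]
tcp_rot: [-0.03, -3.098, -0.013]
wrist_force: [0.6, 0.0, -1.9]
width: 0.364
```

Request:
servo_tool(
  moves=[
    [255, [0.02, 0, 0], 0],
    [255, [0.035, 0, 0], 0],
    [255, [0.035, 0, 0], 0],
    [255, [0.015, 0, 0], 0],
    [255, [0, 0, 0], 0],
    [255, [0, 0, 0], 0],
    [255, [0, 0, 0], 0],
    [255, [0, 0, 0], 0],
  ],
)

```text
time: 8.97
tool_pos: [0.4479, -0.0922, 0.2224]
tcp_rot: [-0.033, -3.099, -0.012]
wrist_force: [-0.8, 0.5, -1.1]
width: 0.364
```

Run:
```python
from workcell import bot
import numpy as np
from scipy.spatial.transform import Rotation as Ro
s=bot.read_state(); print(s['q'],s['tool_pos'],s['tcp_rot']); print(Ro.from_rotvec(s['tcp_rot']).as_matrix().round(4))
```

```text
[-0.25538761 -0.10292282  2.06317894 -0.00311818  1.22465589 -1.8040641 ] [ 0.44792902 -0.09219282  0.22241975] [-0.03253465 -3.0986626  -0.0118637 ]
[[-0.9989  0.0212 -0.0426]
 [ 0.0208  0.9998  0.0081]
 [ 0.0428  0.0072 -0.9991]]
```

Request:
servo_tool(
  moves=[
    [255, [-0.002, 0.002, 0.005], 0],
    [255, [-0.002, 0, 0.015], 0],
    [255, [0, 0, 0.015], 0],
    [255, [0, 0, 0.015], 0],
    [255, [0, 0, 0.005], 0],
    [255, [0, 0, 0], 0],
    [255, [0, 0, 0], 0],
    [255, [0, 0, 0], 0],
  ],
)

```text
time: 9.63
tool_pos: [0.4574, -0.0897, 0.1655]
tcp_rot: [-0.031, -3.103, -0.011]
wrist_force: [-0.5, -0.7, -1.8]
width: 0.363
```

```bash
python3 look.py d; python3 -c "
import cv2
a=cv2.imread('pics/d_scene.png')[90:250,150:320];b=cv2.imread('pics/d_top.png')[120:280,190:360]
import numpy as np
cv2.imwrite('pics/d2.png',cv2.resize(np.hstack([a,b]),None,fx=2.3,fy=2.3))"
```

```text
{'time': np.float64(9.7333), 'q': array([-2.4590e-01, -3.3400e-02,  2.1089e+00, -1.9000e-03,  1.1035e+00,
       -1.7960e+00]), 'joint_vel': array([-0.0017, -0.0083, -0.0009, -0.0016,  0.0007, -0.0002]), 'joint_torque': array([ 2.84000e-02, -3.19906e+01, -3.40483e+01, -2.00000e-03,
        2.43700e-01,  1.60000e-03]), 'tool_pos': array([ 0.4577, -0.0898,  0.166 ]), 'tcp_rot': array([-0.0307, -3.1047, -0.011 ]), 'wrist_force': array([ 0.3025,  0.3139, -1.0317]), 'torque': array([-0.0417, -0.0571, -0.0047]), 'width': np.float64(0.361)}
```

View pics/d2.png

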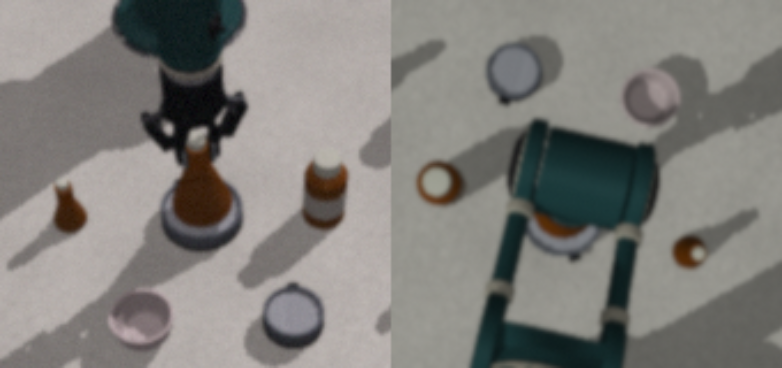

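Request:
servo_tool(
  moves=[
    [255, [0.004, 0, 0], 0],
    [255, [0.005, 0, 0], 0],
    [255, [0.001, 0, 0.004], 0],
    [255, [0.001, 0, 0.004], 0],
    [255, [0, 0, 0.002], 0],
    [255, [0, 0, 0], 0],
    [255, [0, 0, 0], 0],
    [255, [0, 0, 0], 0],
  ],
)

```text
time: 10.4
tool_pos: [0.4462, -0.0899, 0.158]
tcp_rot: [-0.031, -3.109, -0.009]
wrist_force: [-0.0, -0.0, -1.3]
width: 0.359
```

Request:
servo_tool(
  moves=[
    [255, [0, 0, 0.004], 0],
    [255, [0, 0, 0.003], 0],
    [255, [0, 0, 0.002], 0],
    [255, [0, 0, 0], 0],
    [255, [0, 0, 0.001], 0],
    [255, [0, 0, 0], 0],
    [255, [0, 0, 0], 0],
    [255, [0, 0, 0], 0],
  ],
)

```text
time: 11.07
tool_pos: [0.4471, -0.0899, 0.1484]
tcp_rot: [-0.031, -3.111, -0.009]
wrist_force: [0.5, -0.4, -1.9]
width: 0.357
```

Request:
servo_tool(
  moves=[
    [255, [0, 0, 0.001], 0],
    [255, [0, 0, 0], 0],
    [255, [0, 0, 0.001], 0],
    [255, [0, 0, 0], 0],
    [255, [0, 0, 0.001], 0],
    [255, [0, 0, 0], 0],
    [255, [0, 0, 0], 0],
    [255, [0, 0, 0], 0],
  ],
)

```text
time: 11.73
tool_pos: [0.4484, -0.09, 0.1479]
tcp_rot: [-0.032, -3.114, -0.009]
wrist_force: [0.1, 0.1, 2.3]
width: 0.361
```

Request:
servo_tool(
  moves=[
    [255, [0, 0, 0.002], 0],
    [255, [0, 0, 0.001], 0],
    [255, [0, 0, 0.001], 0],
    [255, [0, 0, 0], 0],
    [255, [0, 0, 0], 0],
    [255, [0, 0, 0], 0],
    [255, [0, 0, 0], 0],
    [255, [0, 0, 0], 0],
  ],
)

```text
time: 12.4
tool_pos: [0.4494, -0.09, 0.1479]
tcp_rot: [-0.032, -3.115, -0.009]
wrist_force: [-0.8, 0.3, 1.5]
width: 0.365
```

```bash
python3 look.py e; python3 -c "
import cv2
a=cv2.imread('pics/e_scene.png')[110:230,180:310]
cv2.imwrite('pics/e2.png',cv2.resize(a,None,fx=4.5,fy=4.5,interpolation=cv2.INTER_CUBIC))"
```

```text
{'time': np.float64(12.5), 'q': array([-2.5150e-01, -3.5300e-02,  2.1476e+00, -8.0000e-04,  1.0563e+00,
       -1.8013e+00]), 'joint_vel': array([ 0.001 , -0.0006,  0.0003, -0.0004,  0.001 , -0.0005]), 'joint_torque': array([-1.25100e-01, -2.99846e+01, -3.23662e+01, -3.31000e-02,
       -1.43200e-01, -1.32000e-02]), 'tool_pos': array([ 0.4494, -0.09  ,  0.1478]), 'tcp_rot': array([-0.0321, -3.115 , -0.009 ]), 'wrist_force': array([-0.9721, -0.5521,  1.0389]), 'torque': array([-0.015 ,  0.1041,  0.0047]), 'width': np.float64(0.3607)}
```

View pics/e2.png

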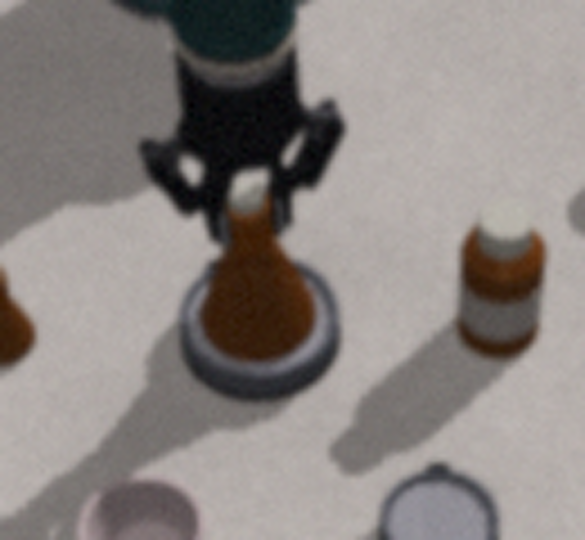

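Request:
servo_tool(
  moves=[
    [140, [0, 0, 0], 0],
    [120, [0, 0, 0], 0],
    [100, [0, 0, 0], 0],
    [60, [0, 0, 0], 0],
    [0, [0, 0, 0], 0],
    [0, [0, 0, 0], 0],
    [0, [0, 0, 0], 0],
    [0, [0, 0, 0], 0],
  ],
)

```text
time: 13.17
tool_pos: [0.4492, -0.0901, 0.1468]
tcp_rot: [-0.032, -3.114, -0.009]
wrist_force: [-0.4, -0.5, -0.0]
width: 1.001
```

Request:
servo_tool(
  moves=[
    [0, [0, 0, 0], 0],
    [0, [0, 0, -0.01], 0],
    [0, [0, 0, -0.02], 0],
    [0, [0, 0, -0.025], 0],
    [0, [0, 0, -0.03], 0],
    [0, [0, 0, -0.03], 0],
    [0, [0, 0, -0.01], 0],
    [0, [0, 0, 0], 0],
  ],
)

```text
time: 13.83
tool_pos: [0.4508, -0.0903, 0.2784]
tcp_rot: [-0.032, -3.11, -0.011]
wrist_force: [0.5, 0.7, -0.7]
width: 0.998
```

```bash
python3 look.py f; python3 meas.py f|grep scene
```

```text
{'time': np.float64(13.9333), 'q': array([-2.5140e-01, -1.4410e-01,  1.9992e+00, -9.0000e-04,  1.3220e+00,
       -1.8014e+00]), 'joint_vel': array([-0.0005,  0.0237,  0.0477, -0.0011, -0.0024,  0.0005]), 'joint_torque': array([ 1.03000e-02, -2.95145e+01, -3.76724e+01, -4.20000e-03,
        2.47300e-01, -0.00000e+00]), 'tool_pos': array([ 0.4498, -0.0901,  0.2759]), 'tcp_rot': array([-0.032 , -3.1067, -0.0119]), 'wrist_force': array([ 0.2433,  0.1941, -0.6758]), 'torque': array([ 0.031 ,  0.0454, -0.0107]), 'width': np.float64(1.0)}
scene [249. 121.] 51 zmax 0.298 circ 0.454 -0.048 r 0.014 topcen [ 0.455 -0.043] [55. 55. 56.]
scene [332. 135.] 447 zmax 0.080 circ 0.365 0.278 r 0.036 topcen [0.362 0.28 ] [86. 79. 75.]
scene [215. 129.] 44 zmax 0.297 circ 0.455 -0.142 r 0.012 topcen [ 0.459 -0.143] [57.5 56.5 56. ]
scene [237. 177.] 1052 zmax 0.162 circ 0.440 -0.093 r 0.064 topcen [ 0.45  -0.091] [65. 43. 35.]
scene [387. 162.] 604 zmax 0.030 circ 0.521 0.406 r 0.055 topcen [0.522 0.41 ] [129.  127.5 135. ]
scene [291. 171.] 525 zmax 0.120 circ 0.491 0.078 r 0.031 topcen [0.49  0.078] [82. 74. 66.]
scene [179. 179.] 197 zmax 0.086 circ 0.392 -0.269 r 0.023 topcen [ 0.391 -0.268] [64. 36. 16.]
scene [346. 197.] 403 zmax 0.111 circ 0.629 0.207 r 0.031 topcen [0.628 0.209] [59. 33. 14.]
scene [277. 226.] 541 zmax 0.031 circ 0.647 -0.021 r 0.046 topcen [ 0.647 -0.024] [127. 125. 132.]
scene [211. 227.] 427 zmax 0.046 circ 0.605 -0.214 r 0.044 topcen [ 0.606 -0.215] [108.  98. 100.]
scene [119. 256.] 806 zmax 0.140 circ 0.620 -0.486 r 0.041 topcen [ 0.619 -0.485] [119.  95.  17.]
```

View pics/f_scene.png

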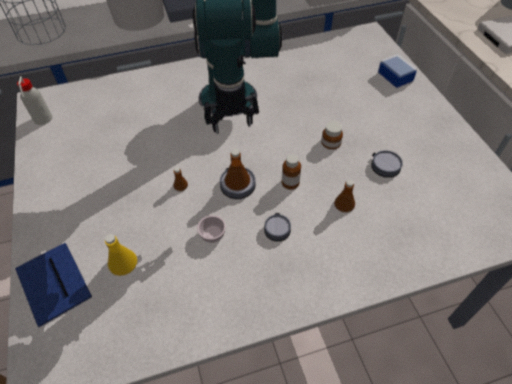

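Request:
servo_tool(
  moves=[
    [0, [-0.01, 0.015, 0], 0],
    [0, [-0.018, 0.03, 0], 0],
    [0, [-0.018, 0.03, 0], 0],
    [0, [-0.018, 0.03, 0], 0],
    [0, [-0.018, 0.03, 0], 0],
    [0, [-0.018, 0.03, 0], 0],
    [0, [-0.018, 0.03, 0], 0],
    [0, [-0.018, 0.03, 0], 0],
  ],
)

```text
time: 14.6
tool_pos: [0.5842, 0.1348, 0.2516]
tcp_rot: [-0.049, -3.078, -0.004]
wrist_force: [0.4, -0.5, 1.3]
width: 1.002
```

Request:
servo_tool(
  moves=[
    [0, [-0.015, 0.025, 0], 0],
    [0, [-0.01, 0.01, 0], 0],
    [0, [0, 0.005, 0], 0],
    [0, [0, 0, 0.0], 0],
    [0, [0, 0, 0.0], 0],
    [0, [0, 0, 0.02], 0],
    [0, [0, 0, 0.02], 0],
    [0, [0, 0, 0], 0],
  ],
)

```text
time: 15.27
tool_pos: [0.6009, 0.1783, 0.1927]
tcp_rot: [-0.041, -3.055, 0.004]
wrist_force: [-0.7, -0.2, -0.4]
width: 0.998
```

Request:
servo_tool(
  moves=[
    [0, [0, -0.041, 0], 0],
    [0, [0, -0.041, 0], 0],
    [0, [0, -0.041, 0], 0],
    [0, [0, -0.041, 0], 0],
    [0, [0, 0, 0.0], 0],
    [0, [0, 0, 0], 0],
    [0, [0, 0, 0], 0],
    [0, [0, 0, 0], 0],
  ],
)

```text
time: 15.93
tool_pos: [0.5905, 0.005, 0.1967]
tcp_rot: [-0.049, -3.053, 0.006]
wrist_force: [0.1, 0.3, -0.3]
width: 1.002
```

```bash
cat > st.py <<'E'
from workcell import bot
import numpy as np
from scipy.spatial.transform import Rotation as Ro
s=bot.read_state(); print(s['q'].round(4) if hasattr(s['q'],'round') else s['q'],s['tool_pos']); print(Ro.from_rotvec(s['tcp_rot']).as_matrix().round(4))
E
python3 st.py
```

```text
[-0.0309  0.2031  1.7935 -0.0053  1.2329 -1.5677] [0.59046412 0.00500393 0.19668002]
[[-0.9956  0.0318 -0.0879]
 [ 0.0321  0.9995 -0.0023]
 [ 0.0877 -0.0051 -0.9961]]
```

Request:
servo_tool(
  moves=[
    [0, [0, 0.041, 0], -0.03],
    [0, [0, 0.041, 0], 0],
    [0, [0, 0.041, 0], 0],
    [0, [0, 0.041, 0], 0],
    [0, [0, 0, 0.0], 0],
    [0, [0, 0, 0], 0],
    [0, [0, 0, 0], 0],
    [0, [0, 0, 0], 0],
  ],
)

```text
time: 16.6
tool_pos: [0.5907, 0.1817, 0.1985]
tcp_rot: [0.01, -3.057, 0.002]
wrist_force: [0.1, -1.1, -0.4]
width: 1.002
```

```bash
python3 st.py
```

```text
[ 0.2481  0.2477  1.7353  0.0204  1.2409 -1.3366] [0.59070492 0.181734   0.19853755]
[[-9.964e-01 -6.500e-03 -8.430e-02]
 [-6.400e-03  1.000e+00 -1.500e-03]
 [ 8.430e-02 -9.000e-04 -9.964e-01]]
```

Request:
servo_tool(
  moves=[
    [0, [0, 0, -0.008], 0],
    [0, [0, 0, -0.008], 0],
    [0, [0, 0, -0.008], 0],
    [0, [0, 0, -0.008], 0],
    [0, [0, 0, -0.006], 0],
    [0, [0, 0, -0.004], 0],
    [0, [0, 0, -0.002], 0],
    [0, [0, 0, 0], 0],
  ],
)

```text
time: 17.27
tool_pos: [0.5963, 0.1764, 0.2495]
tcp_rot: [-0.001, -3.06, 0.002]
wrist_force: [0.7, -0.7, 0.7]
width: 1.001
```

Request:
servo_tool(
  moves=[
    [0, [0, 0, 0.035], 0],
    [0, [0, 0, 0.035], 0],
    [0, [0, 0, 0], 0],
    [0, [0, 0, 0], 0],
    [0, [0, 0, 0], 0],
    [0, [0, 0, 0], 0],
    [0, [0, 0, 0], 0],
    [0, [0, 0, 0], 0],
  ],
)

```text
time: 17.93
tool_pos: [0.5949, 0.177, 0.1858]
tcp_rot: [-0.002, -3.07, -0.002]
wrist_force: [0.1, 1.0, 0.2]
width: 1.003
```

```bash
python3 st.py
```

```text
[ 0.2397  0.2548  1.7504  0.0194  1.2053 -1.3375] [0.59485061 0.17701532 0.18578939]
[[-0.9975  0.0012 -0.0712]
 [ 0.0011  1.      0.0013]
 [ 0.0712  0.0012 -0.9975]]
```

Request:
servo_tool(
  moves=[
    [0, [0, 0, -0.01], 0],
    [0, [0, 0, -0.015], 0],
    [0, [0, 0, -0.015], 0],
    [0, [0, 0, -0.015], 0],
    [0, [0, 0, -0.01], 0],
    [0, [0, 0, -0.006], 0],
    [0, [0, 0, -0.003], 0],
    [0, [0, 0, 0], 0],
  ],
)

```text
time: 18.6
tool_pos: [0.6034, 0.1777, 0.2736]
tcp_rot: [-0.001, -3.082, -0.006]
wrist_force: [-0.6, -0.3, -0.3]
width: 0.997
```

Request:
servo_tool(
  moves=[
    [0, [0, 0, 0.041], 0],
    [0, [0, 0, 0.041], 0],
    [0, [0, 0, 0], 0],
    [0, [0, 0, 0], 0],
    [0, [0, 0, 0], 0],
    [0, [0, 0, 0], 0],
    [0, [0, 0, 0], 0],
    [0, [0, 0, 0], 0],
  ],
)

```text
time: 19.27
tool_pos: [0.602, 0.1788, 0.197]
tcp_rot: [-0.001, -3.091, -0.009]
wrist_force: [0.1, 0.2, 0.3]
width: 0.996
```

```bash
python3 st.py
```

```text
[ 0.2398  0.2465  1.7384  0.0193  1.2049 -1.3375] [0.60196263 0.17880117 0.19698478]
[[-9.987e-01  1.000e-03 -5.100e-02]
 [ 7.000e-04  1.000e+00  6.100e-03]
 [ 5.100e-02  6.000e-03 -9.987e-01]]
```

Request:
servo_tool(
  moves=[
    [0, [-0.005, 0.005, -0.01], 0],
    [0, [-0.005, 0.008, -0.015], 0],
    [0, [-0.005, 0.008, -0.015], 0],
    [0, [-0.005, 0.005, -0.015], 0],
    [0, [0, 0, -0.01], 0],
    [0, [0, 0, -0.006], 0],
    [0, [0, 0, -0.003], 0],
    [0, [0, 0, 0], 0],
  ],
)

```text
time: 19.93
tool_pos: [0.6295, 0.2053, 0.283]
tcp_rot: [-0.002, -3.103, -0.014]
wrist_force: [1.2, 0.6, 0.4]
width: 1.0
```

Request:
servo_tool(
  moves=[
    [0, [0, 0, 0.041], 0],
    [0, [0, 0, 0.041], 0],
    [0, [0, 0, 0], 0],
    [0, [0, 0, 0], 0],
    [0, [0, 0, 0], 0],
    [0, [0, 0, 0], 0],
    [0, [0, 0, 0], 0],
    [0, [0, 0, 0], 0],
  ],
)

```text
time: 20.6
tool_pos: [0.6283, 0.205, 0.2066]
tcp_rot: [-0.004, -3.111, -0.017]
wrist_force: [0.9, 0.0, -0.3]
width: 1.002
```

```bash
python3 st.py
```

```text
[ 0.2685  0.2861  1.6695  0.02    1.2125 -1.3067] [0.62833506 0.20497416 0.20661021]
[[-0.9995  0.003  -0.0305]
 [ 0.0027  0.9999  0.011 ]
 [ 0.0305  0.0109 -0.9995]]
```

Request:
servo_tool(
  moves=[
    [0, [0, 0.004, 0], 0],
    [0, [0, 0, 0.03], 0],
    [0, [0, 0, 0.035], 0],
    [0, [0, 0, 0.02], 0],
    [0, [0, 0, 0.005], 0],
    [0, [0, 0, 0], 0],
    [0, [0, 0, 0], 0],
    [0, [0, 0, 0], 0],
  ],
)

```text
time: 21.27
tool_pos: [0.635, 0.2145, 0.1281]
tcp_rot: [-0.004, -3.133, -0.028]
wrist_force: [-0.1, -0.4, 0.4]
width: 1.005
```

```bash
python3 st.py
```

```text
[ 0.2792  0.3567  1.7305  0.0225  1.0574 -1.3002] [0.63498564 0.21450566 0.12811423]
[[-1.      0.0026 -0.0082]
 [ 0.0025  0.9998  0.018 ]
 [ 0.0083  0.018  -0.9998]]
```

Request:
servo_tool(
  moves=[
    [0, [0.004, -0.004, 0.003], 0],
    [0, [0.005, -0.002, 0.007], 0],
    [0, [0.001, -0.001, 0.008], 0],
    [0, [0.001, -0.001, 0.006], 0],
    [0, [0, 0, 0.003], 0],
    [0, [0, 0, 0], 0],
    [0, [0, 0, 0], 0],
    [0, [0, 0, 0], 0],
  ],
)

```text
time: 21.93
tool_pos: [0.6257, 0.2068, 0.1041]
tcp_rot: [0.005, 3.141, 0.032]
wrist_force: [1.7, -0.4, 0.1]
width: 0.997
```

Request:
servo_tool(
  moves=[
    [0, [-0.001, 0.003, 0.003], 0],
    [0, [0, 0, 0.003], 0],
    [80, [0, 0, 0], 0],
    [160, [0, 0, 0], 0],
    [255, [0, 0, 0], 0],
    [255, [0, 0, 0], 0],
    [255, [0, 0, 0], 0],
    [255, [0, 0, 0], 0],
  ],
)

```text
time: 22.6
tool_pos: [0.6278, 0.211, 0.0982]
tcp_rot: [0.004, 3.14, 0.033]
wrist_force: [0.7, -0.8, -0.9]
width: 0.317
```

```bash
python3 look.py g; python3 -c "
import cv2
a=cv2.imread('pics/g_scene.png')[110:230,280:410]
cv2.imwrite('pics/g2.png',cv2.resize(a,None,fx=4.5,fy=4.5,interpolation=cv2.INTER_CUBIC))"
```

```text
{'time': np.float64(22.7), 'q': array([ 0.2769,  0.3686,  1.7762,  0.0237,  0.9897, -1.3041]), 'joint_vel': array([ 0.    ,  0.0002,  0.0004, -0.0019,  0.0006, -0.0003]), 'joint_torque': array([-1.16900e-01, -5.27664e+01, -3.23085e+01,  4.19000e-02,
        2.03000e-02,  1.40000e-03]), 'tool_pos': array([0.6277, 0.211 , 0.0981]), 'tcp_rot': array([0.0043, 3.1399, 0.033 ]), 'wrist_force': array([ 0.702 , -0.2231, -0.2829]), 'torque': array([-0.0229, -0.0144,  0.0365]), 'width': np.float64(0.3155)}
```

View pics/g2.png

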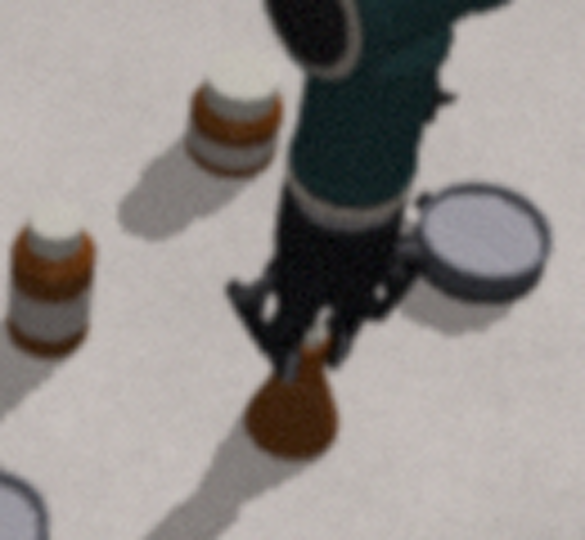

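Request:
servo_tool(
  moves=[
    [255, [0, 0, -0.005], 0],
    [255, [0, 0, -0.01], 0],
    [255, [0, 0, -0.01], 0],
    [255, [0, 0, -0.012], 0],
    [255, [0, 0, -0.012], 0],
    [255, [0, 0, -0.01], 0],
    [255, [0, 0, -0.006], 0],
    [255, [0, 0, -0.003], 0],
  ],
)

```text
time: 23.37
tool_pos: [0.6275, 0.2091, 0.1739]
tcp_rot: [0.004, 3.14, 0.033]
wrist_force: [0.1, -0.4, -2.2]
width: 0.319
```

Request:
servo_tool(
  moves=[
    [255, [0.002, 0.004, -0.001], 0],
    [255, [0.006, 0.012, 0], 0],
    [255, [0.009, 0.018, 0], 0],
    [255, [0.01, 0.02, 0], 0],
    [255, [0.01, 0.02, 0], 0],
    [255, [0.01, 0.02, 0], 0],
    [255, [0.01, 0.02, 0], 0],
    [255, [0.01, 0.02, 0], 0],
  ],
)

```text
time: 24.03
tool_pos: [0.5566, 0.3486, 0.1767]
tcp_rot: [-0.016, -3.141, -0.031]
wrist_force: [0.3, 0.7, -0.9]
width: 0.31
```

Request:
servo_tool(
  moves=[
    [255, [0.008, 0.015, 0], 0],
    [255, [0.008, 0.012, 0], 0],
    [255, [0.006, 0.01, 0], 0],
    [255, [0.004, 0.006, 0], 0],
    [255, [0.002, 0.002, 0], 0],
    [255, [0, 0, 0], 0],
    [255, [0, 0, 0], 0],
    [255, [0, 0, 0], 0],
  ],
)

```text
time: 24.7
tool_pos: [0.5184, 0.403, 0.1726]
tcp_rot: [-0.004, -3.133, -0.027]
wrist_force: [0.0, 0.0, -0.8]
width: 0.315
```

Request:
servo_tool(
  moves=[
    [255, [-0.003, 0.003, 0.003], 0],
    [255, [-0.001, 0.002, 0.008], 0],
    [255, [0, 0, 0.01], 0],
    [255, [0, 0, 0.008], 0],
    [255, [0, 0, 0.004], 0],
    [255, [0, 0, 0], 0],
    [255, [0, 0, 0], 0],
    [255, [0, 0, 0], 0],
  ],
)

```text
time: 25.37
tool_pos: [0.5243, 0.4053, 0.1341]
tcp_rot: [-0.012, -3.131, -0.023]
wrist_force: [-0.9, -0.1, -0.8]
width: 0.314
```

```bash
python3 look.py h|tail -1; python3 -c "
import cv2,numpy as np
a=cv2.imread('pics/h_scene.png')[100:220,320:450];b=cv2.imread('pics/h_top.png')[130:250,50:180]
cv2.imwrite('pics/h2.png',cv2.resize(np.hstack([a,b]),None,fx=3,fy=3,interpolation=cv2.INTER_CUBIC))"
```

```text
1.40000e-03, -1.00000e-04]), 'tool_pos': array([0.5244, 0.4055, 0.1346]), 'tcp_rot': array([-0.012 , -3.1314, -0.0241]), 'wrist_force': array([-1.2139,  0.1496, -0.7343]), 'torque': array([ 0.0095, -0.0163, -0.052 ]), 'width': np.float64(0.3103)}
```

View pics/h2.png

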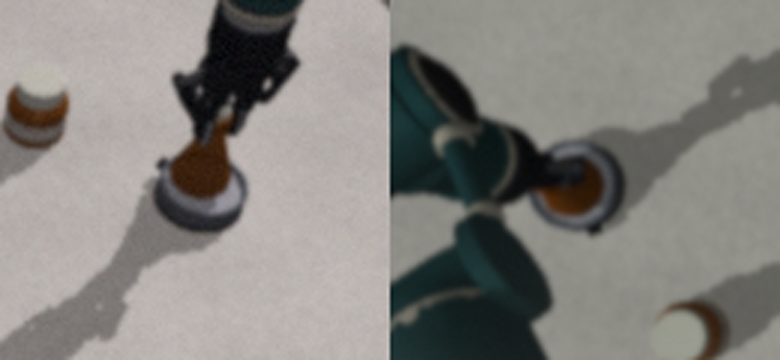

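Request:
servo_tool(
  moves=[
    [255, [0, 0.001, 0.004], 0],
    [255, [0, 0, 0.003], 0],
    [255, [0, 0, 0.002], 0],
    [255, [0, 0, 0], 0],
    [255, [0, 0, 0.001], 0],
    [255, [0, 0, 0], 0],
    [255, [0, 0, 0.001], 0],
    [255, [0, 0, 0], 0],
  ],
)

```text
time: 26.13
tool_pos: [0.5251, 0.4078, 0.1246]
tcp_rot: [-0.011, -3.134, -0.027]
wrist_force: [-0.2, -0.9, -0.9]
width: 0.314
```

Request:
servo_tool(
  moves=[
    [255, [0, 0, 0.001], 0],
    [255, [0, 0, 0], 0],
    [255, [0, 0, 0.001], 0],
    [255, [0, 0, 0], 0],
    [255, [0, 0, 0.001], 0],
    [255, [0, 0, 0], 0],
    [255, [0, 0, 0.001], 0],
    [255, [0, 0, 0], 0],
  ],
)

```text
time: 26.8
tool_pos: [0.526, 0.4086, 0.1222]
tcp_rot: [-0.011, -3.136, -0.03]
wrist_force: [-0.2, -0.1, -1.2]
width: 0.318
```

Request:
servo_tool(
  moves=[
    [255, [0, 0, 0.001], 0],
    [255, [0, 0, 0], 0],
    [255, [0, 0, 0.001], 0],
    [255, [0, 0, 0], 0],
    [255, [0, 0, 0.001], 0],
    [255, [0, 0, 0], 0],
    [255, [0, 0, 0], 0],
    [255, [0, 0, 0], 0],
  ],
)

```text
time: 27.47
tool_pos: [0.5271, 0.4094, 0.1221]
tcp_rot: [-0.011, -3.139, -0.033]
wrist_force: [-0.2, -1.6, 3.2]
width: 0.31
```

Request:
servo_tool(
  moves=[
    [150, [0, 0, 0], 0],
    [130, [0, 0, 0], 0],
    [100, [0, 0, 0], 0],
    [60, [0, 0, 0], 0],
    [0, [0, 0, 0], 0],
    [0, [0, 0, 0], 0],
    [0, [0, 0, 0], 0],
    [0, [0, 0, 0], 0],
  ],
)

```text
time: 28.13
tool_pos: [0.5265, 0.409, 0.1196]
tcp_rot: [-0.011, -3.137, -0.031]
wrist_force: [0.4, 0.3, 0.4]
width: 0.999
```

Request:
servo_tool(
  moves=[
    [0, [0, 0, -0.004], 0],
    [0, [0, 0, -0.008], 0],
    [0, [0, 0, -0.012], 0],
    [0, [0, 0, -0.015], 0],
    [0, [0, 0, -0.015], 0],
    [0, [0, 0, -0.015], 0],
    [0, [0, 0, -0.015], 0],
    [0, [0, 0, -0.015], 0],
  ],
)

```text
time: 28.8
tool_pos: [0.5254, 0.4058, 0.2247]
tcp_rot: [-0.011, -3.134, -0.027]
wrist_force: [-0.8, 0.6, 0.1]
width: 0.997
```

Request:
servo_tool(
  moves=[
    [0, [0, 0, -0.015], 0],
    [0, [0, 0, -0.015], 0],
    [0, [0, 0, -0.01], 0],
    [0, [0, 0, -0.006], 0],
    [0, [0, 0, -0.003], 0],
    [0, [0, -0.015, 0], 0],
    [0, [0.002, -0.03, 0], 0],
    [0, [0.003, -0.035, 0], 0],
  ],
)

```text
time: 29.47
tool_pos: [0.5224, 0.3291, 0.2868]
tcp_rot: [0.0, 3.135, 0.045]
wrist_force: [0.9, -0.5, 0.1]
width: 1.003
```

```bash
python3 look.py i; python3 meas.py i; python3 st.py
```

```text
{'time': np.float64(29.5667), 'q': array([ 0.5054,  0.1233,  1.7155,  0.0211,  1.2873, -1.0659]), 'joint_vel': array([ 0.0359,  0.029 , -0.0423,  0.0467, -0.0284,  0.0397]), 'joint_torque': array([ -0.5967, -45.4973, -37.155 ,  -0.1647,   0.0903,  -0.3073]), 'tool_pos': array([0.5217, 0.3246, 0.286 ]), 'tcp_rot': array([0.0082, 3.1376, 0.0397]), 'wrist_force': array([ 0.8112,  0.1262, -0.7441]), 'torque': array([0.019 , 0.0297, 0.0243]), 'width': np.float64(1.0005)}
scene [396. 103.] 51 zmax 0.299 circ 0.524 0.372 r 0.013 topcen [0.523 0.375] [47. 46. 45.]
scene [366. 111.] 45 zmax 0.299 circ 0.527 0.276 r 0.011 topcen [0.527 0.276] [60. 59. 58.]
scene [332. 135.] 445 zmax 0.079 circ 0.365 0.278 r 0.036 topcen [0.363 0.28 ] [88. 81. 77.]
scene [388. 159.] 741 zmax 0.134 circ 0.520 0.407 r 0.054 topcen [0.525 0.407] [64. 45. 44.]
scene [237. 177.] 1049 zmax 0.162 circ 0.442 -0.095 r 0.064 topcen [ 0.447 -0.09 ] [67. 44. 34.]
scene [291. 171.] 523 zmax 0.120 circ 0.492 0.077 r 0.031 topcen [0.49  0.078] [84. 76. 68.]
scene [179. 179.] 199 zmax 0.086 circ 0.390 -0.269 r 0.024 topcen [ 0
[... 648 characters left out ...]
.605 -0.214 r 0.043 topcen [ 0.605 -0.215] [130.5 122.  120. ]
top [113. 197.] 401 zmax 0.092 circ 0.511 0.406 r 0.047 topcen [0.514 0.403] [62. 52. 50.]
top [211. 199.] 320 zmax 0.125 circ 0.487 0.080 r 0.030 topcen [0.488 0.079] [108.  86.  70.]
top [264. 213.] 1012 zmax 0.167 circ 0.438 -0.089 r 0.062 topcen [ 0.444 -0.088] [82. 75. 73.]
top [319. 229.] 163 zmax 0.090 circ 0.387 -0.268 r 0.024 topcen [ 0.388 -0.267] [84. 56. 35.]
top [150. 241.] 460 zmax 0.084 circ 0.359 0.281 r 0.036 topcen [0.359 0.282] [134.5 132.5 120.5]
[ 0.5054  0.1233  1.7155  0.0211  1.2873 -1.0659] [0.52167459 0.32461037 0.28603026]
[[-1.      0.0052  0.0038]
 [ 0.0053  0.9997  0.0253]
 [-0.0037  0.0253 -0.9997]]
```

View pics/i_scene.png

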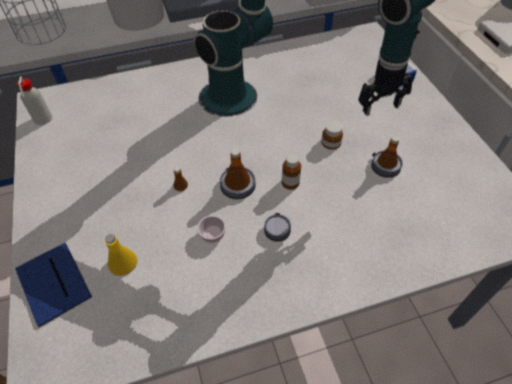

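Request:
servo_tool(
  moves=[
    [0, [0.004, -0.02, 0], 0],
    [0, [0.007, -0.032, 0], 0],
    [0, [0.007, -0.032, 0], 0],
    [0, [0.007, -0.032, 0], 0],
    [0, [0.007, -0.032, 0], 0],
    [0, [0.007, -0.032, 0], 0],
    [0, [0.007, -0.032, 0], 0],
    [0, [0.007, -0.032, 0], 0],
  ],
)

```text
time: 30.23
tool_pos: [0.4611, 0.0724, 0.2719]
tcp_rot: [-0.001, -3.135, -0.038]
wrist_force: [0.8, -0.7, -0.4]
width: 0.998
```

Request:
servo_tool(
  moves=[
    [0, [0.007, -0.032, 0], 0],
    [0, [0.007, -0.032, 0], 0],
    [0, [0.007, -0.032, 0], 0],
    [0, [0.007, -0.032, 0], 0],
    [0, [0.007, -0.032, 0], 0],
    [0, [0.007, -0.032, 0], 0],
    [0, [0.005, -0.025, 0], 0],
    [0, [0.004, -0.02, 0], 0],
  ],
)

```text
time: 30.9
tool_pos: [0.3992, -0.1771, 0.2606]
tcp_rot: [-0.004, -3.127, -0.038]
wrist_force: [-0.3, 0.5, 0.1]
width: 1.003
```

Request:
servo_tool(
  moves=[
    [0, [0.003, -0.025, 0], 0],
    [0, [0.003, -0.025, 0], 0],
    [0, [0.002, -0.015, 0], 0],
    [0, [0, -0.005, 0], 0],
    [0, [0, 0, 0.015], 0],
    [0, [0, 0, 0.025], 0],
    [0, [0, 0, 0.025], 0],
    [0, [0, 0, 0], 0],
  ],
)

```text
time: 31.57
tool_pos: [0.3846, -0.2523, 0.189]
tcp_rot: [-0.02, -3.124, -0.041]
wrist_force: [-2.2, 0.7, -1.1]
width: 1.0
```

Request:
servo_tool(
  moves=[
    [0, [0, 0, 0], 0],
    [0, [0, 0, 0], 0],
    [0, [0, 0, 0], 0],
    [0, [0, 0, 0], 0],
    [0, [0, 0, 0], 0],
    [0, [0, 0, 0], 0],
    [0, [0, 0, 0], 0],
    [0, [0, 0, 0], 0],
  ],
)

```text
time: 32.23
tool_pos: [0.3871, -0.2519, 0.1943]
tcp_rot: [-0.017, -3.129, -0.037]
wrist_force: [-0.2, 0.1, 0.5]
width: 0.999
```

```bash
python3 st.py
```

```text
[-0.639  -0.0814  2.0976  0.0128  1.1495 -2.2045] [ 0.38709935 -0.25190969  0.19432544]
[[-0.9999  0.0109 -0.0124]
 [ 0.0106  0.9997  0.0238]
 [ 0.0126  0.0236 -0.9996]]
```

Request:
servo_tool(
  moves=[
    [0, [0, -0.008, 0], 0],
    [0, [0, -0.008, 0.01], 0],
    [0, [0, -0.002, 0.025], 0],
    [0, [0, -0.001, 0.025], 0],
    [0, [0, 0, 0.015], 0],
    [0, [0, 0, 0.005], 0],
    [0, [0, 0, 0], 0],
    [0, [0, 0, 0], 0],
  ],
)

```text
time: 32.9
tool_pos: [0.387, -0.2755, 0.1103]
tcp_rot: [-0.018, -3.132, -0.03]
wrist_force: [0.3, -0.1, 0.8]
width: 1.002
```

Request:
servo_tool(
  moves=[
    [0, [-0.001, 0.004, 0], 0],
    [0, [0, 0.003, 0.006], 0],
    [0, [0, 0, 0.01], 0],
    [0, [0, 0, 0.01], 0],
    [0, [0, 0, 0.006], 0],
    [0, [0, 0, 0.003], 0],
    [0, [0, 0, 0], 0],
    [0, [0, 0, 0], 0],
  ],
)

```text
time: 33.57
tool_pos: [0.3901, -0.2687, 0.0749]
tcp_rot: [-0.017, -3.137, -0.024]
wrist_force: [-0.3, -0.3, 0.5]
width: 0.998
```

Request:
servo_tool(
  moves=[
    [0, [0.001, 0, 0], 0],
    [80, [0, 0, 0], 0],
    [160, [0, 0, 0], 0],
    [255, [0, 0, 0], 0],
    [255, [0, 0, 0], 0],
    [255, [0, 0, 0], 0],
    [255, [0, 0, 0], 0],
    [255, [0, 0, 0], 0],
  ],
)

```text
time: 34.23
tool_pos: [0.3897, -0.2694, 0.0761]
tcp_rot: [-0.018, -3.139, -0.022]
wrist_force: [-0.8, 0.8, -0.4]
width: 0.268
```

```bash
python3 look.py j|tail -1; python3 -c "
import cv2,numpy as np
a=cv2.imread('pics/j_scene.png')[110:230,120:250]
cv2.imwrite('pics/j2.png',cv2.resize(a,None,fx=4.5,fy=4.5,interpolation=cv2.INTER_CUBIC))"
```

```text
8.36000e-02,  6.00000e-04]), 'tool_pos': array([ 0.3897, -0.2694,  0.076 ]), 'tcp_rot': array([-0.0176, -3.1391, -0.0224]), 'wrist_force': array([ 0.196 , -0.4134, -1.2339]), 'torque': array([-0.0382,  0.0061, -0.0052]), 'width': np.float64(0.2687)}
```

View pics/j2.png

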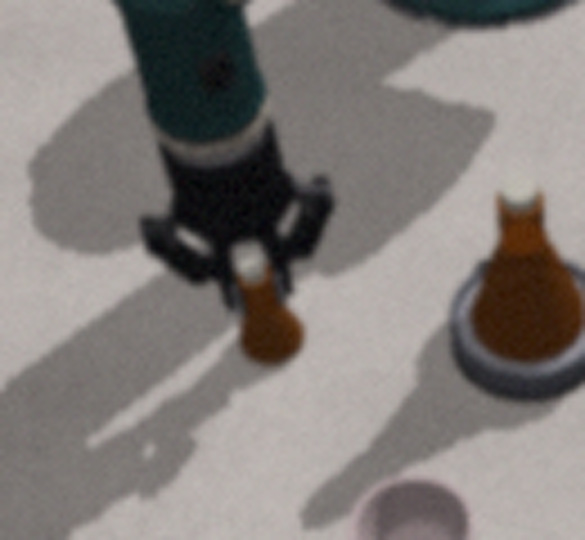

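Request:
servo_tool(
  moves=[
    [255, [0, 0, -0.005], 0],
    [255, [0, 0, -0.01], 0],
    [255, [0, 0, -0.012], 0],
    [255, [0, 0, -0.015], 0],
    [255, [0, 0, -0.015], 0],
    [255, [0, 0, -0.015], 0],
    [255, [0, 0, -0.012], 0],
    [255, [0, 0, -0.006], 0],
  ],
)

```text
time: 35.0
tool_pos: [0.3882, -0.2694, 0.172]
tcp_rot: [-0.017, -3.135, -0.027]
wrist_force: [0.4, -0.7, -1.8]
width: 0.267
```

Request:
servo_tool(
  moves=[
    [255, [-0.004, 0, -0.003], 0],
    [255, [-0.012, 0.002, 0], 0],
    [255, [-0.02, 0.004, 0], 0],
    [255, [-0.02, 0.005, 0], 0],
    [255, [-0.02, 0.005, 0], 0],
    [255, [-0.02, 0.005, 0], 0],
    [255, [-0.02, 0.01, 0], 0],
    [255, [-0.02, 0.01, 0], 0],
  ],
)

```text
time: 35.67
tool_pos: [0.5317, -0.2289, 0.1744]
tcp_rot: [-0.028, -3.135, -0.025]
wrist_force: [-0.0, 0.6, -0.2]
width: 0.268
```

Request:
servo_tool(
  moves=[
    [255, [-0.014, 0.016, 0], 0],
    [255, [-0.012, 0.02, 0], 0],
    [255, [-0.012, 0.022, 0], 0],
    [255, [-0.012, 0.022, 0], 0],
    [255, [-0.012, 0.022, 0], 0],
    [255, [-0.012, 0.022, 0], 0],
    [255, [-0.01, 0.02, 0], 0],
    [255, [-0.008, 0.018, 0], 0],
  ],
)

```text
time: 36.33
tool_pos: [0.6372, -0.0565, 0.1656]
tcp_rot: [-0.029, -3.127, -0.032]
wrist_force: [-0.1, -0.8, -0.6]
width: 0.266
```

Request:
servo_tool(
  moves=[
    [255, [-0.005, 0.012, 0], 0],
    [255, [-0.003, 0.008, 0], 0],
    [255, [-0.001, 0.004, 0], 0],
    [255, [0, 0, 0], 0],
    [255, [0, 0, 0], 0],
    [255, [0, 0, 0], 0],
    [255, [0, 0, 0], 0],
    [255, [0, 0, 0], 0],
  ],
)

```text
time: 37.0
tool_pos: [0.6473, -0.0278, 0.1608]
tcp_rot: [-0.024, -3.12, -0.032]
wrist_force: [0.2, -0.4, -0.4]
width: 0.264
```

```bash
python3 st.py
```

```text
[-0.0907  0.2984  1.7427  0.0208  1.1237 -1.6551] [ 0.64729258 -0.02776797  0.16080806]
[[-0.9996  0.0158 -0.0213]
 [ 0.0154  0.9997  0.0208]
 [ 0.0217  0.0205 -0.9996]]
```

Request:
servo_tool(
  moves=[
    [255, [-0.001, 0.002, 0.003], 0],
    [255, [0, 0.001, 0.009], 0],
    [255, [0, 0, 0.01], 0],
    [255, [0, 0, 0.01], 0],
    [255, [0, 0, 0.006], 0],
    [255, [0, 0, 0.002], 0],
    [255, [0, 0, 0], 0],
    [255, [0, 0, 0], 0],
  ],
)

```text
time: 37.67
tool_pos: [0.6458, -0.0259, 0.1152]
tcp_rot: [-0.03, -3.117, -0.032]
wrist_force: [-0.8, 0.1, -1.4]
width: 0.265
```

```bash
python3 look.py k|tail -1; python3 -c "
import cv2,numpy as np
a=cv2.imread('pics/k_scene.png')[160:280,210:340];b=cv2.imread('pics/k_top.png')[90:210,180:310]
cv2.imwrite('pics/k2.png',cv2.resize(np.hstack([a,b]),None,fx=3,fy=3,interpolation=cv2.INTER_CUBIC))"
```

```text
1.34900e-01, -1.00000e-04]), 'tool_pos': array([ 0.646 , -0.0259,  0.1157]), 'tcp_rot': array([-0.0295, -3.1182, -0.0318]), 'wrist_force': array([ 0.527 , -0.9557, -1.026 ]), 'torque': array([-0.0311, -0.005 , -0.0298]), 'width': np.float64(0.2618)}
```

View pics/k2.png

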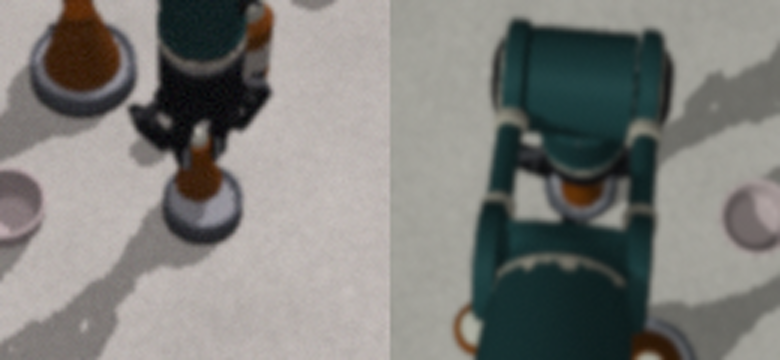

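Request:
servo_tool(
  moves=[
    [255, [-0.003, 0.001, 0], 0],
    [255, [-0.002, 0, 0], 0],
    [255, [0, 0, 0.003], 0],
    [255, [0, 0, 0.004], 0],
    [255, [0, 0, 0.003], 0],
    [255, [0, 0, 0.001], 0],
    [255, [0, 0, 0], 0],
    [255, [0, 0, 0], 0],
  ],
)

```text
time: 38.43
tool_pos: [0.6533, -0.0246, 0.1059]
tcp_rot: [-0.029, -3.123, -0.031]
wrist_force: [0.0, -0.2, -0.3]
width: 0.265
```

```bash
python3 look.py l|tail -1; python3 -c "
import cv2,numpy as np
a=cv2.imread('pics/l_scene.png')[170:260,230:330]
cv2.imwrite('pics/l2.png',cv2.resize(a,None,fx=5,fy=5,interpolation=cv2.INTER_CUBIC))"
```

```text
1.11000e-01, -0.00000e+00]), 'tool_pos': array([ 0.6533, -0.0246,  0.106 ]), 'tcp_rot': array([-0.0291, -3.1228, -0.0314]), 'wrist_force': array([ 0.1406, -0.0461, -0.5837]), 'torque': array([-0.0228, -0.0632, -0.0635]), 'width': np.float64(0.2653)}
```

View pics/l2.png

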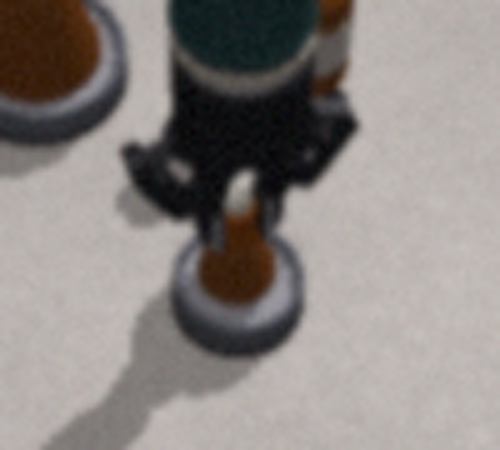

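Request:
servo_tool(
  moves=[
    [255, [0.001, 0, 0.003], 0],
    [255, [0.001, 0, 0.002], 0],
    [255, [0, 0, 0.001], 0],
    [255, [0, 0, 0], 0],
    [255, [0, 0, 0.001], 0],
    [255, [0, 0, 0], 0],
    [255, [0, 0, 0], 0],
    [255, [0, 0, 0], 0],
  ],
)

```text
time: 39.2
tool_pos: [0.6521, -0.0245, 0.1004]
tcp_rot: [-0.029, -3.126, -0.031]
wrist_force: [-1.1, -0.3, -1.1]
width: 0.264
```

Request:
servo_tool(
  moves=[
    [255, [0, 0, 0.001], 0],
    [255, [0, 0, 0], 0],
    [255, [0, 0, 0.001], 0],
    [255, [0, 0, 0], 0],
    [255, [0, 0, 0], 0],
    [255, [0, 0, 0], 0],
    [255, [0, 0, 0], 0],
    [255, [0, 0, 0], 0],
  ],
)

```text
time: 39.87
tool_pos: [0.6532, -0.0245, 0.1002]
tcp_rot: [-0.029, -3.128, -0.031]
wrist_force: [-0.2, 0.7, 2.0]
width: 0.262
```

Request:
servo_tool(
  moves=[
    [165, [0, 0, 0], 0],
    [140, [0, 0, 0], 0],
    [100, [0, 0, 0], 0],
    [60, [0, 0, 0], 0],
    [0, [0, 0, 0], 0],
    [0, [0, 0, 0], 0],
    [0, [0, 0, 0], 0],
    [0, [0, 0, 0], 0],
  ],
)

```text
time: 40.53
tool_pos: [0.6526, -0.0245, 0.0988]
tcp_rot: [-0.029, -3.127, -0.031]
wrist_force: [-1.1, 0.5, 0.2]
width: 1.0
```

Request:
servo_tool(
  moves=[
    [0, [0, 0, -0.004], 0],
    [0, [0, 0, -0.008], 0],
    [0, [0, 0, -0.012], 0],
    [0, [0, 0, -0.015], 0],
    [0, [0, 0, -0.015], 0],
    [0, [0, 0, -0.015], 0],
    [0, [0, 0, -0.015], 0],
    [0, [0, 0, -0.015], 0],
  ],
)

```text
time: 41.2
tool_pos: [0.6521, -0.0265, 0.2038]
tcp_rot: [-0.029, -3.122, -0.032]
wrist_force: [-0.2, 1.1, 0.3]
width: 0.999
```

Request:
servo_tool(
  moves=[
    [0, [0, 0, -0.015], 0],
    [0, [0, 0, -0.015], 0],
    [0, [0, 0, -0.015], 0],
    [0, [0, 0, -0.012], 0],
    [0, [0, 0, -0.008], 0],
    [0, [0, 0, -0.004], 0],
    [0, [0, 0, 0], 0],
    [0, [0, 0, 0], 0],
  ],
)

```text
time: 41.87
tool_pos: [0.6564, -0.0284, 0.2918]
tcp_rot: [-0.029, -3.139, -0.03]
wrist_force: [-0.3, -0.1, -0.5]
width: 1.001
```

Request:
servo_tool(
  moves=[
    [0, [0, 0.02, 0], 0],
    [0, [0, 0.03, 0], 0],
    [0, [0, 0.03, 0], 0],
    [0, [0, 0.03, 0], 0],
    [0, [0, 0.02, 0], 0],
    [0, [0, 0.01, 0], 0],
    [0, [0, 0, 0], 0],
    [0, [0, 0, 0], 0],
  ],
)

```text
time: 42.53
tool_pos: [0.6555, 0.1145, 0.2839]
tcp_rot: [-0.035, -3.124, -0.025]
wrist_force: [0.2, -0.7, 0.0]
width: 1.0
```

```bash
python3 look.py m; python3 meas.py m; python3 -c "
import cv2,numpy as np
a=cv2.imread('pics/m_scene.png')[110:260,150:420]
b=cv2.imread('pics/m_top.png')[120:260,80:350]
cv2.imwrite('pics/m2.png',cv2.resize(np.vstack([a,b]),None,fx=2,fy=2,interpolation=cv2.INTER_CUBIC))"
```

```text
{'time': np.float64(42.6333), 'q': array([ 0.1254,  0.2395,  1.5833,  0.0187,  1.3337, -1.4261]), 'joint_vel': array([-0.0142, -0.0061, -0.0067, -0.0023, -0.0007,  0.0007]), 'joint_torque': array([  0.7029, -50.6201, -37.2883,   0.1689,   0.0663,  -0.    ]), 'tool_pos': array([0.6556, 0.1137, 0.284 ]), 'tcp_rot': array([-0.0372, -3.1241, -0.0249]), 'wrist_force': array([-0.0765, -0.7428,  0.1021]), 'torque': array([0.037 , 0.0231, 0.0331]), 'width': np.float64(1.0024)}
scene [388. 159.] 742 zmax 0.133 circ 0.520 0.406 r 0.055 topcen [0.527 0.406] [66. 46. 45.]
scene [237. 177.] 1051 zmax 0.162 circ 0.439 -0.092 r 0.065 topcen [ 0.448 -0.089] [69. 45. 36.]
scene [347. 155.] 55 zmax 0.298 circ 0.658 0.158 r 0.012 topcen [0.659 0.16 ] [53. 53. 54.]
scene [291. 172.] 527 zmax 0.120 circ 0.492 0.077 r 0.031 topcen [0.491 0.078] [87. 78. 69.]
scene [313. 164.] 48 zmax 0.299 circ 0.657 0.063 r 0.011 topcen [0.658 0.062] [60.5 59.5 62.5]
scene [277. 225.] 587 zmax 0.109 circ 0.652 -0.024 r 0.042 topcen [ 0.653 -0.024] [75. 65. 64.]
scene [211. 227.] 433 zmax 0.048 circ 0.605 -0.215 r 0.043 t
[... 200 characters left out ...]
 [ 0.668 -0.589] [28.5 41.  73.5]
top [243. 150.] 484 zmax 0.111 circ 0.644 -0.022 r 0.045 topcen [ 0.65  -0.023] [94. 90. 91.]
top [384. 157.] 539 zmax 0.143 circ 0.615 -0.483 r 0.041 topcen [ 0.615 -0.484] [159. 132.   0.]
top [303. 161.] 383 zmax 0.050 circ 0.605 -0.214 r 0.043 topcen [ 0.605 -0.214] [146. 137. 135.]
top [111. 191.] 766 zmax 0.138 circ 0.518 0.410 r 0.053 topcen [0.524 0.409] [78.5 70.  68. ]
top [213. 200.] 265 zmax 0.125 circ 0.487 0.079 r 0.030 topcen [0.488 0.079] [111.  85.  72.]
top [264. 213.] 1011 zmax 0.167 circ 0.437 -0.088 r 0.062 topcen [ 0.445 -0.089] [94. 86. 84.]
top [141. 241.] 96 zmax 0.084 circ 0.359 0.301 r 0.029 topcen [0.359 0.3  ] [168.  169.5 158. ]
```

View pics/m2.png

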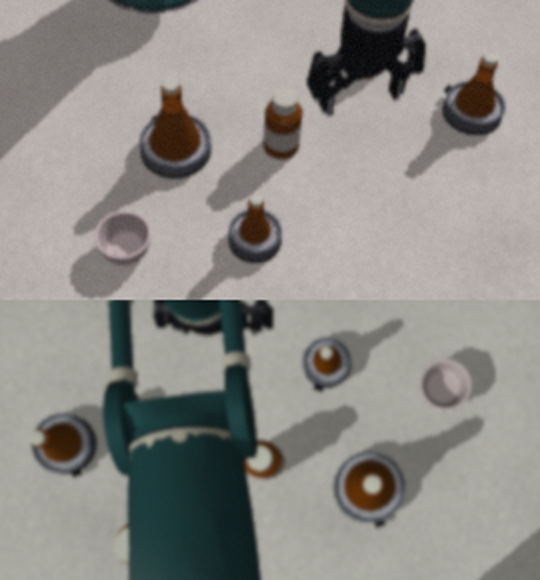

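```bash
python3 -c "
from workcell import bot
print(bot.finish_job())"
```

```text
the job is handed in; nothing more can be done
None
```

The three brown flasks stand upright on the plates of their own size, placed in the order large, medium, small. Each was lowered to light contact, with the contact force reading about 2–3 N, and then released. I handed the job in at about 42.6 s, with the gripper open and clear of everything.

**Last checks, both cameras:**
- **Seating:** the stopper tops are within about 3 mm of the expected 164, 136 and 110 mm, so each flask sits flat on the plate face and not on the rim.
- **Centring:** the stoppers are within about 5 mm of the plate centres; about 11 mm is allowed. The two cameras disagree by 2–4 mm in x.
- **Things to leave alone:** the tall bottle, the mortar and the yellow flask measure where they were at the start. The squat bottle was mostly hidden by the arm in the last pictures. It was unmoved in the previous ones, taken after the medium flask was placed, and the arm did not work near it afterwards.

**What went less well:** the tool tilted gradually during the moves. The large flask was carried up to about 2.4° off vertical and set down at about 1.5°, then settled flat. I reduced the tilt, which had reached about 5° with the gripper empty, before picking up the medium flask. The medium and small flasks were carried within about 2°.

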